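# Close the washed storage jars with their lids

### The job

The four white storage jars are washed and dry: close each one with the wooden lid of its size, the plug fully home in the mouth and the lid flat on the rim. Leave the jars standing where they are, and do not knock over a jar, the small tin or the salt shaker.

Things in the scene. Friction and masses are not known exactly. Their poses are not given: they have to be found in the camera images.
- jar_small: the smallest of four open, empty, round white ceramic storage jars, standing upright and loose on the worktop: outer diameter 56 mm, height 56 mm, round mouth 44 mm across inside, wall 6 mm. Origin: centre of its underside; z up, rim at z = 56 mm.
- lid_small: the smallest of four loose round wooden jar lids, lying knob up: plug below 12 mm high, 40 mm across (foot 34 mm), then a disc 9 mm thick, 58 mm across, and a central upright round knob to grip, 22 mm across, from 21 to 45 mm above the origin. Origin: centre of the plug's underside, z up. Fits the smallest jar with 2 mm play; seated, its origin is 44 mm above the jar's.
- jar_medium: the second smallest of four open, empty, round white ceramic storage jars, standing upright and loose on the worktop: outer diameter 72 mm, height 62 mm, round mouth 60 mm across inside, wall 6 mm. Origin: centre of its underside; z up, rim at z = 62 mm.
- lid_medium: the second smallest of four loose round wooden jar lids, lying knob up: plug below 12 mm high, 56 mm across (foot 50 mm), then a disc 9 mm thick, 74 mm across, and a central upright round knob to grip, 22 mm across, from 21 to 45 mm above the origin. Origin: centre of the plug's underside, z up. Fits the second smallest jar with 2 mm play; seated, its origin is 50 mm above the jar's.
- jar_large: the second largest of four open, empty, round white ceramic storage jars, standing upright and loose on the worktop: outer diameter 88 mm, height 68 mm, round mouth 76 mm across inside, wall 6 mm. Origin: centre of its underside; z up, rim at z = 68 mm.
- lid_large: the second largest of four loose round wooden jar lids, lying knob up: plug below 12 mm high, 72 mm across (foot 66 mm), then a disc 9 mm thick, 90 mm across, and a central upright round knob to grip, 22 mm across, from 21 to 45 mm above the origin. Origin: centre of the plug's underside, z up. Fits the second largest jar with 2 mm play; seated, its origin is 56 mm above the jar's.
- jar_largest: the largest of four open, empty, round white ceramic storage jars, standing upright and loose on the worktop: outer diameter 104 mm, height 74 mm, round mouth 92 mm across inside, wall 6 mm. Origin: centre of its underside; z up, rim at z = 74 mm.
- lid_largest: the largest of four loose round wooden jar lids, lying knob up: plug below 12 mm high, 88 mm across (foot 82 mm), then a disc 9 mm thick, 106 mm across, and a central upright round knob to grip, 22 mm across, from 21 to 45 mm above the origin. Origin: centre of the plug's underside, z up. Fits the largest jar with 2 mm play; seated, its origin is 62 mm above the jar's.
- tin_small: a bystander among the jars: small round food tin, 57 mm across, 72 mm high, upright and loose. Origin: centre of its underside, z up.
- mill_shaker: a bystander among the jars: clear salt shaker with a grey domed top, 44 mm across, 90 mm high, upright and loose. Origin: centre of its underside, z up.
Mind the look-alikes: they are no part of the job. What is shaped like the lid_small but pink or yellow is not meant.

How it is judged:
By the outcome, as a careful person would: the job done as asked, in the order asked, and still so for the second after the job is handed in, with the robot touching nothing.
It also fails if it takes over 99 s, if anything falls off the work surface, if the arm or the gripper's body presses on something with over 40 N, if the wrist force passes 120 N, or if a joint passes its speed limit or range.

### The arm

A 6-joint arm with a two-finger parallel gripper is mounted at the origin on a cart in front of the work surface, level with it; the furniture and walls round the work are solid. World frame = base frame: x ahead of the robot, y to its left, z up, the work surface at z = 0. Lengths are in m, angles in rad, forces in N, time in s.
With the tool pointing down it reaches from about 0.35 to 0.85 m from the base axis. Payload 8.1 kg.
Tool frame: the origin (TCP) lies between the finger pads; the fingertips stand 14 mm ahead of it and the grasp point (between the pads) lies 5 mm behind it; z points along the fingers, y is the line along which they close (so a half turn about z gives the same grasp; the last joint's range is limited). The gripper opens to 93 mm and grips with 3 to 60 N. Pads are 15 mm wide; open, the fingers measure 128 mm over their backs; the gripper's body (75 mm by 188 mm) begins 65 mm behind the grasp point.
Start: joints at [1.072, 0.13, 1.488, -0, 1.523, -0.085], TCP at [0.241, 0.549, 0.233] pointing down, gripper open.
Joint ranges: [-2.96, 2.96], [-0.89, 2.26], [0.02, 2.5], [-1.34, 4.48], [0, 2.73], [-2.66, 2.66]. Speed limits (rad/s): [2.39, 2.39, 2.79, 3.14, 3.14, 3.14].

### API

Orientations are given as a unit quaternion [x, y, z, w].
In Python, from plant import env, eyes gives the robot as it stands. The module is installed in compiled form; this text tells all that it offers.
- The arm moves only by the tool move_arm, never from a script. Its argument "steps" is a list of rows, each a list of 3 entries, a list of its own where there are three numbers: the closure, from -1 (fully open) to 1 (shut), then the shift along the tool's x, y, z in cm, then the turn, a rotation vector about the tool's x, y, z in rad. A call has 1 to 12 rows; each row is the pose to reach, as a shift and turn from the pose commanded when the call began, along the tool's axes at that moment; what a row does not reach only later rows make up. A row lasts 1/8 s, in which the tool goes at most 62.5 mm and 10.7 degrees, less where a joint would pass 70% of its speed; a pose out of reach is approached as far as the arm can. A call with a gripper value outside its range is refused whole. The fingers move at their own pace and stop on an object; the grip force is fixed at half the most. Time passes only in rows, so rows that repeat a pose let the fingers close. It gives the time, the measured TCP pose, the force, the opening and the grip force at its end, in the units of the state.
- env.sense(): the state, without advancing time (a new reading comes with each control period).
- eyes.grab_frame(name): name is "scene" or "side" or "wrist"; returns the picture (384x512x3 uint8, blue, green, red); there is no depth.
- eyes.get_calibration(name): a dict with "fx", "fy", "cx", "cy" (pixels), "dist" ([k1, k2, p1, p2, k3] as OpenCV has them; the pictures are not rectified), "world_to_cam" (4x4, takes a point from world to camera coordinates). Camera axes: x right, y up, looking along -z (the intrinsics and any distortion apply to the point x, -y, -z); pixel columns grow to the right and rows downward; lengths in m; the calibration is good to about 2 mm. A picture is of the moment at which its call begins: read the wrist's pose just before it. get_calibration takes no time and is no camera call; for the wrist camera it gives the pose at the moment of the call.
- env.job_done(): hands the job in; it is judged then, once.
The state is a dict: "t": time; "q": joint angles; "qvel": joint speeds; "tau": joint torques, N m; "tool_pos": TCP position; "eef_rot": TCP orientation; "contact_force": force on the tool from outside, world axes, zero at the start; "wrist_torque": the same for the moment, N m; "opening": finger opening in m; "grip_force": force on a finger pad.
Only numpy, scipy, OpenCV 4.12 (cv2) and the standard library are available. Lean on these libraries where they do the work, as an engineer would, in place of code of your own. Each camera call takes 0.05 s, during which the arm holds its last target. There are 200 camera calls.

## Working session

There is one attempt and no reset: what is moved stays moved. The work goes in short steps, Python scripts to look and compute and a tool call to move; the robot and the scene stay as the last step left them, time stands still between calls to the robot, and variables do not carry over. Pictures are saved under pics/ and viewed, at most 14 in all, crops included, and the job is handed in when it is done.

Besides the shell and the picture viewer there is one more tool, called after "Request:" as a command line: name --argument value ..., lists and objects as JSON in quotes. move_arm: Moves the arm, as the interface text tells. Its arguments: {"type":"object","properties":{"steps":{"type":"array","items":{"type":"array"}}},"required":["steps"]}

```bash
mkdir -p pics
cat > h.py <<'E'
import numpy as np, cv2
from scipy.spatial.transform import Rotation as R
from plant import env, eyes
def ray(c,uv):
    K=np.array([[c['fx'],0,c['cx']],[0,c['fy'],c['cy']],[0,0,1]])
    p=cv2.undistortPoints(np.array(uv,float).reshape(-1,1,2),K,np.array(c['dist'],float)).reshape(-1,2)
    T=np.linalg.inv(np.array(c['world_to_cam']))
    d=np.c_[p[:,0],-p[:,1],-np.ones(len(p))]@T[:3,:3].T
    return T[:3,3],d
def onz(c,uv,z):
    o,d=ray(c,uv); return o+d*((z-o[2])/d[:,2])[:,None]
def proj(c,P):
    W=np.array(c['world_to_cam']);P=np.atleast_2d(P)@W[:3,:3].T+W[:3,3]
    K=np.array([[c['fx'],0,c['cx']],[0,c['fy'],c['cy']],[0,0,1]])
    return cv2.projectPoints(P*[1,-1,-1],np.zeros(3),np.zeros(3),K,np.array(c['dist'],float))[0].reshape(-1,2)
E
python3 - <<'E'
from h import *
for n in ["scene","side","wrist"]:
    c=eyes.get_calibration(n); im=eyes.grab_frame(n); cv2.imwrite(f'pics/{n}0.png',im)
    T=np.linalg.inv(np.array(c['world_to_cam'])); print(n,c['fx'],c['dist'],T[:3,3].round(3),(-T[:3,2]).round(2))
s=env.sense();print(s)
E
```

```text
scene 389.60519900531864 [-0.04180237  0.          0.          0.          0.        ] [ 0.017 -0.414  0.728] [ 0.51  0.45 -0.73]
side 355.8262718531881 [-0.04878285  0.          0.          0.          0.        ] [ 0.105 -0.632  0.651] [ 0.44  0.64 -0.62]
wrist 343.2793438573735 [-0.03764948  0.          0.          0.          0.        ] [0.167 0.582 0.385] [ 0.27 -0.12 -0.96]
{'t': 0.15, 'q': array([ 1.07162568e+00,  1.31002327e-01,  1.48901298e+00,  2.59448560e-05,
        1.52301988e+00, -8.54094937e-02]), 'qvel': array([-0.00160615, -0.0012386 , -0.00468585, -0.00027671,  0.00057668,
        0.00023715]), 'tau': array([ 4.85440869e-04, -5.60476434e+01, -4.92334342e+01,  7.68398889e-02,
        3.05413711e-02, -1.14561203e-04]), 'tool_pos': array([0.24100811, 0.5490099 , 0.23182854]), 'eef_rot': array([ 2.05408558e-01,  9.78676046e-01, -6.86941236e-04, -2.20237529e-04]), 'contact_force': array([-0.08687274,  0.44542241,  0.89599088]), 'wrist_torque': array([-0.0228298 ,  0.01432329, -0.02443247]), 'grip_force': 0.0, 'opening': 0.09305094352166071}
```

View pics/scene0.png

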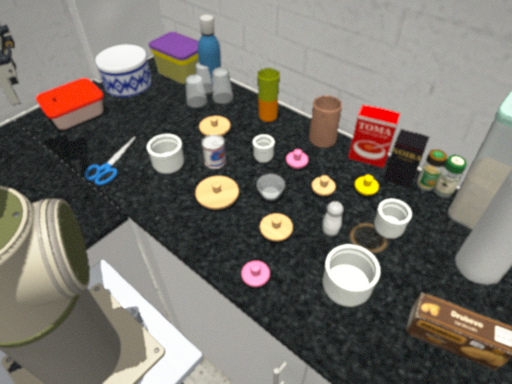

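View pics/side0.png

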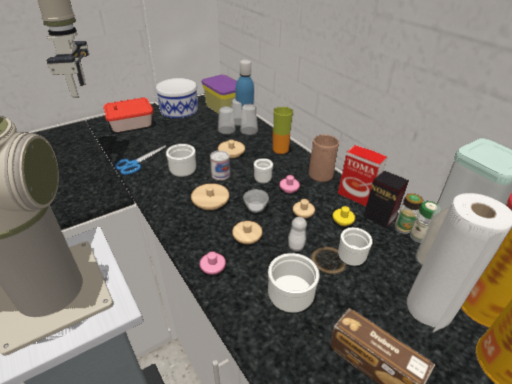

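The scene view shows these objects:

| Object | Scene pixel |
|---|---|
| Jar, small | (263,148) |
| Jar, medium | (392,218) |
| Jar, large | (166,153) |
| Jar, largest | (351,274) |
| Tan lid, medium or large | (215,126) |
| Tan lid, largest | (217,192) |
| Tan lid, medium or large | (276,227) |
| Tan lid, small | (323,186) |
| Tin | (214,151) |
| Shaker | (333,218) |

These could be mistaken for the targets:
- **For lid_small:** the pink lids at (297,159) and (255,273), and the yellow lid at (367,185).
- **For a jar:** the grey bowl at (271,187) and the blue-white pot at (124,72).

Next I'll measure the jars and lids.

```bash
cat >> h.py <<'E'
from scipy.optimize import least_squares
def fitc(P,r=None):
    m=P.mean(0)
    if r: s=least_squares(lambda a:np.hypot(*(P-a[:2]).T)-r,m,loss='soft_l1',f_scale=.002);return s.x,r,np.std(s.fun)
    s=least_squares(lambda a:np.hypot(*(P-a[:2]).T)-a[2],[*m,.04],loss='soft_l1',f_scale=.002);return s.x[:2],s.x[2],np.std(s.fun)
def comp(mask,seed):
    n,l,st,ce=cv2.connectedComponentsWithStats(mask.astype(np.uint8))
    i=l[max(0,seed[1]-9):seed[1]+9,max(0,seed[0]-9):seed[0]+9];i=i[i>0]
    if len(i)==0:return None
    m=(l==np.bincount(i).argmax()).astype(np.uint8)
    k=cv2.findContours(m,cv2.RETR_EXTERNAL,cv2.CHAIN_APPROX_NONE)[0]
    return max(k,key=len)[:,0,:].astype(float)
def arc(c,ct,z,r,near,it=4):
    P=onz(c,ct,z)[:,:2];o=ray(c,[[0,0]])[0][:2]; cen=P.mean(0)
    for _ in range(it):
        d=P-cen; u=(o-cen)/np.linalg.norm(o-cen); a=(d@u)/np.linalg.norm(d,axis=1)
        s=(a>.35) if near else (a<-.2)
        cen,_,e=fitc(P[s],r)
    return cen,fitc(P[s])[1],e
def tan(im):
    h=cv2.cvtColor(im,cv2.COLOR_BGR2HSV);return (h[...,0]>8)&(h[...,0]<23)&(h[...,1]>60)&(h[...,1]<165)&(h[...,2]>120)
def white(im):
    h=cv2.cvtColor(im,cv2.COLOR_BGR2HSV);return (h[...,1]<45)&(h[...,2]>115)
JR=dict(small=(.028,.056),medium=(.036,.062),large=(.044,.068),largest=(.052,.074))
LR=dict(small=.029,medium=.037,large=.045,largest=.053)
E
python3 - <<'E'
from h import *
S={'scene':dict(jars=dict(small=(263,148),medium=(392,218),large=(166,153),largest=(351,274)),lids=dict(A=(215,126),B=(217,192),C=(276,227),D=(323,186))),
'side':dict(jars=dict(small=(263,170),medium=(354,246),large=(181,160),largest=(292,282)),lids=dict(A=(231,149),B=(210,197),C=(247,233),D=(304,208)))}
for n in S:
    c=eyes.get_calibration(n);im=cv2.imread(f'pics/{n}0.png')
    for k,s in S[n]['jars'].items():
        ct=comp(white(im),s); 
        if ct is None: print(k,'none');continue
        a=arc(c,ct,JR[k][1],JR[k][0],False); print(n,'jar',k,len(ct),a[0].round(4),round(a[1],4),round(a[2],4))
    for k,s in S[n]['lids'].items():
        ct=comp(tan(im),s)
        if ct is None: print(k,'none');continue
        r=dict(A=.045 if 0 else None,B=.053,C=None,D=.029)[k]
        for r in ([r] if r else [.037,.045]):
            a=arc(c,ct,.012,r,True); print(n,'lid',k,len(ct),r,a[0].round(4),round(a[1],4),round(a[2],4))
sc=cv2.imread('pics/scene0.png');cv2.imwrite('pics/crop.png',cv2.resize(sc[100:320,130:430],None,fx=2.6,fy=2.6,interpolation=cv2.INTER_CUBIC))
E
```

```text
scene jar small 76 [0.6345 0.1036] 0.0287 0.0009
scene jar medium 110 [ 0.6343 -0.2795] 0.0365 0.0007
scene jar large 113 [0.446  0.2858] 0.0447 0.001
scene jar largest 170 [ 0.4415 -0.2855] 0.0531 0.0007
scene lid A 75 0.037 [0.6304 0.2842] 0.0558 0.0044
scene lid A 75 0.045 [0.6337 0.2925] 0.0523 0.0034h.py:18: RuntimeWarning: Mean of empty slice.
  m=P.mean(0)
  ret = um.true_divide(
Traceback (most recent call last):
  File "h.py", line 33, in arc
    cen,_,e=fitc(P[s],r)
            ~~~~^^^^^^^^
  File "h.py", line 19, in fitc
    if r: s=least_squares(lambda a:np.hypot(*(P-a[:2]).T)-r,m,loss='soft_l1',f_scale=.002);return s.x,r,np.std(s.fun)
            ~~~~~~~~~~~~~^^^^^^^^^^^^^^^^^^^^^^^^^^^^^^^^^^^^^^^^^^^^^^^^^^^^^^^^^^^^^^^^^
ValueError: Initial guess is outside of provided bounds
```

```bash
cat >> h.py <<'E'
def tan(im):
    h=cv2.cvtColor(im,cv2.COLOR_BGR2HSV);return (h[...,0]>4)&(h[...,0]<24)&(h[...,1]>50)&(h[...,2]>90)
E
python3 - <<'E'
from h import *
S={'scene':dict(jars=dict(),lids=dict(A=(215,126),B=(217,192),C=(276,227),D=(323,186))),
'side':dict(jars=dict(small=(263,170),medium=(354,246),large=(181,160),largest=(292,282)),lids=dict(A=(231,149),B=(210,197),C=(247,233),D=(304,208)))}
for n in S:
    c=eyes.get_calibration(n);im=cv2.imread(f'pics/{n}0.png')
    print(cv2.cvtColor(im,cv2.COLOR_BGR2HSV)[S[n]['lids']['C'][1]+4,S[n]['lids']['C'][0]+8])
    for k,s in S[n]['jars'].items():
        ct=comp(white(im),s); 
        if ct is None: print(k,'none');continue
        a=arc(c,ct,JR[k][1],JR[k][0],False); print(n,'jar',k,len(ct),a[0].round(4),round(a[1],4),round(a[2],4))
    for k,s in S[n]['lids'].items():
        ct=comp(tan(im),s)
        if ct is None: print(k,'none');continue
        r=dict(A=None,B=.053,C=None,D=.029)[k]
        for r in ([r] if r else [.037,.045]):
            a=arc(c,ct,.012,r,True); print(n,'lid',k,len(ct),r,a[0].round(4),round(a[1],4),round(a[2],4))
sc=cv2.imread('pics/scene0.png');cv2.imwrite('pics/crop.png',cv2.resize(sc[100:320,130:430],None,fx=2.6,fy=2.6,interpolation=cv2.INTER_CUBIC))
E
```

```text
[ 25  90 254]
scene lid A 77 0.037 [0.6289 0.2829] 0.0639 0.0049
scene lid A 77 0.045 [0.6329 0.2909] 0.0508 0.0038
scene lid B 112 0.053 [0.4464 0.0971] 0.054 0.0009h.py:18: RuntimeWarning: Mean of empty slice.
  m=P.mean(0)
  ret = um.true_divide(
Traceback (most recent call last):
  File "h.py", line 33, in arc
    cen,_,e=fitc(P[s],r)
            ~~~~^^^^^^^^
  File "h.py", line 19, in fitc
    if r: s=least_squares(lambda a:np.hypot(*(P-a[:2]).T)-r,m,loss='soft_l1',f_scale=.002);return s.x,r,np.std(s.fun)
            ~~~~~~~~~~~~~^^^^^^^^^^^^^^^^^^^^^^^^^^^^^^^^^^^^^^^^^^^^^^^^^^^^^^^^^^^^^^^^^
ValueError: Initial guess is outside of provided bounds
```

```bash
sed -i 's/h\[...,0\]<24/h[...,0]<32/' h.py
python3 - <<'E'
from h import *
S={'scene':dict(jars=dict(),lids=dict(A=(215,126),B=(217,192),C=(276,227),D=(323,186))),
'side':dict(jars=dict(small=(263,170),medium=(354,246),large=(181,160),largest=(292,282)),lids=dict(A=(231,149),B=(210,197),C=(247,233),D=(304,208)))}
sc=cv2.imread('pics/scene0.png');cv2.imwrite('pics/crop.png',cv2.resize(sc[100:320,130:430],None,fx=2.6,fy=2.6,interpolation=cv2.INTER_CUBIC))
for n in S:
    c=eyes.get_calibration(n);im=cv2.imread(f'pics/{n}0.png')
    for k,s in S[n]['jars'].items():
        ct=comp(white(im),s); 
        if ct is None: print(k,'none');continue
        a=arc(c,ct,JR[k][1],JR[k][0],False); print(n,'jar',k,len(ct),a[0].round(4),round(a[1],4),round(a[2],4))
    for k,s in S[n]['lids'].items():
        ct=comp(tan(im),s)
        if ct is None: print(k,'none');continue
        r=dict(A=None,B=.053,C=None,D=.029)[k]
        for r in ([r] if r else [.037,.045]):
            try: a=arc(c,ct,.012,r,True)
            except Exception: print(n,k,'fail',len(ct),ct.min(0),ct.max(0));continue
            print(n,'lid',k,len(ct),r,a[0].round(4),round(a[1],4),round(a[2],4))
E
```

```text
scene lid A 77 0.037 [0.6289 0.2829] 0.0639 0.0049
scene lid A 77 0.045 [0.6329 0.2909] 0.0508 0.0038
scene lid B 112 0.053 [0.4464 0.0971] 0.054 0.0009
scene lid C 88 0.037 [ 0.4566 -0.0842] 0.0385 0.0007
scene lid C 88 0.045 [ 0.464  -0.0784] 0.0382 0.0019
scene lid D 63 0.029 [ 0.6337 -0.0944] 0.029 0.0007
side jar small 67 [0.6349 0.1026] 0.0288 0.0016
side jar medium 104 [ 0.6338 -0.2812] 0.0359 0.0009
side jar large 95 [0.4448 0.283 ] 0.0452 0.0014
side jar largest 163 [ 0.4408 -0.2865] 0.0526 0.0008
side lid A 66 0.037 [0.6298 0.2758] 0.0211 0.0066
side lid A 66 0.045 [0.6327 0.2855] 0.0275 0.0089
side lid B 92 0.053 [0.4465 0.0956] 0.0489 0.0016
side lid C 75 0.037 [ 0.4569 -0.0846] 0.0352 0.0008
side lid C 75 0.045 [ 0.4624 -0.077 ] 0.0363 0.0025
side lid D 56 0.029 [ 0.635  -0.0944] 0.0274 0.0011
```

View pics/crop.png

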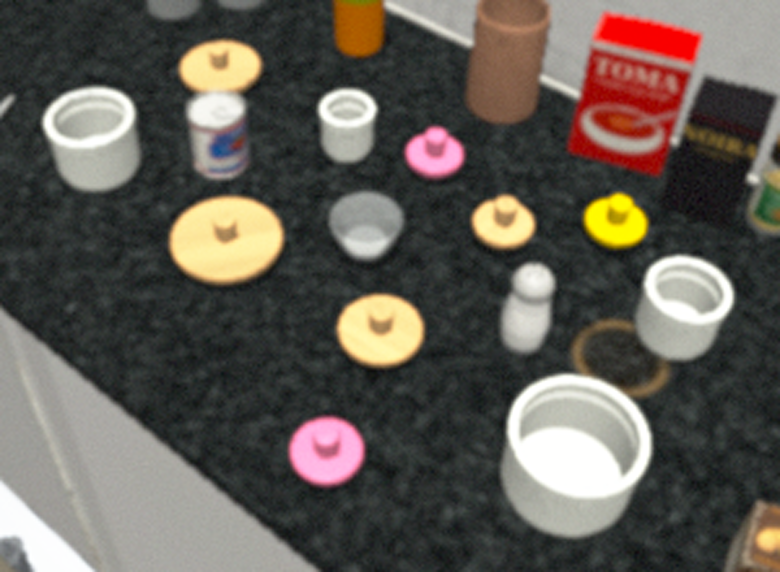

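The crop confirms plain tan wooden lids: A at (220,66) beside the tin, B at (226,240), C at (380,330), D at (503,222). Their measured radii give B as largest, C as medium and D as small, so A is large. The pink, yellow and grey items are excluded. Now I'll move to get a wrist view from above.

Request:
move_arm --steps '[[-1, [-42.3, -19.5, -1.8], [0, 0, -0.414]], [-1, [-42.3, -19.5, -1.8], [0, 0, -0.414]], [-1, [-42.3, -19.5, -1.8], [0, 0, -0.414]], [-1, [-42.3, -19.5, -1.8], [0, 0, -0.414]], [-1, [-42.3, -19.5, -1.8], [0, 0, -0.414]], [-1, [-42.3, -19.5, -1.8], [0, 0, -0.414]], [-1, [-42.3, -19.5, -1.8], [0, 0, -0.414]], [-1, [-42.3, -19.5, -1.8], [0, 0, -0.414]], [-1, [-42.3, -19.5, -1.8], [0, 0, -0.414]], [-1, [-42.3, -19.5, -1.8], [0, 0, -0.414]]]'

```text
t: 1.4
tool_pos: [0.5496, 0.2011, 0.2502]
eef_rot: [0.0, 1.0, 0.0, -0.001]
contact_force: [0.5, 0.5, 0.8]
opening: 0.0928
grip_force: 0.0
```

```bash
cat >> h.py <<'E'
JAR=dict(small=(.6347,.103),medium=(.634,-.2803),large=(.4455,.2845),largest=(.4412,-.286))
LID=dict(large=(.633,.289),largest=(.4465,.0965),medium=(.4567,-.0845),small=(.634,-.0944))
def wrist(name):
    c=eyes.get_calibration('wrist');im=eyes.grab_frame('wrist');cv2.imwrite(f'pics/{name}.png',im)
    for kind,D in (('jar',JAR),('lid',LID)):
        for k,p in D.items():
            z=JR[k][1]-.004 if kind=='jar' else .021
            r=JR[k][0] if kind=='jar' else LR[k]
            uv=proj(c,[*p,z+.0])[0]
            if not(10<uv[0]<502 and 10<uv[1]<374):continue
            seed=tuple(uv.astype(int))
            if kind=='jar':
                e=proj(c,[p[0],p[1]-r+.003,z+.004])[0]; seed=tuple(e.astype(int))
            ct=comp((white if kind=='jar' else tan)(im),seed)
            if ct is None: print(kind,k,'none',seed);continue
            try:
              a=arc(c,ct,JR[k][1] if kind=='jar' else .012,r,kind!='jar')
              print(kind,k,seed,a[0].round(4),'r',round(a[1],4),'e',round(a[2],4),'edge' if (ct.min()<2 or ct[:,0].max()>509 or ct[:,1].max()>381) else '')
            except Exception as ex: print(kind,k,'fail',seed)
E
python3 - <<'E'
from h import *
wrist('w1')
for n,p in (('scene',dict(tinbase=(224,166),shakbase=(332,234),orange=(267,118),brown=(322,143),yel=(367,192))),):
    c=eyes.get_calibration(n)
    for k,u in p.items(): print(k,onz(c,[u],0)[0].round(3))
E
```

```text
jar small (np.int64(146), np.int64(242)) [0.697  0.0179] r 0.0168 e 0.0067 
jar large (np.int64(303), np.int64(61)) [0.4469 0.2822] r 0.0439 e 0.0003 
lid large (np.int64(329), np.int64(229)) [0.634  0.2886] r 0.0452 e 0.0004 
lid largest (np.int64(158), np.int64(65)) [0.4475 0.0933] r 0.0534 e 0.0003 
lid small (np.int64(16), np.int64(229)) [ 0.6369 -0.0993] r 0.028 e 0.0004 edge
tinbase [0.535 0.159 0.   ]
shakbase [ 0.532 -0.19   0.   ]
orange [0.775 0.207 0.   ]
brown [0.786 0.01  0.   ]
yel [ 0.7   -0.185  0.   ]
```

View pics/w1.png

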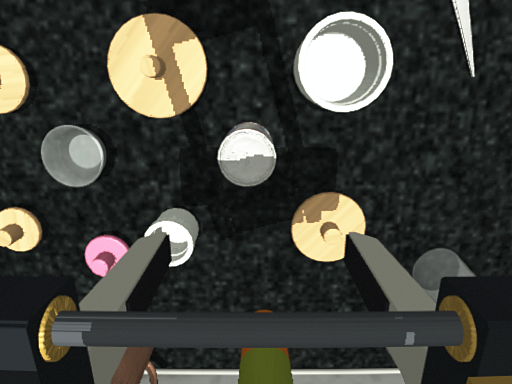

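The wrist view shows lid A at (328,226), jar large at (343,62), lid B at (157,66), the tin at (247,155), jar small at (170,240), and a glass at (440,270) near lid A. I'll check the glass clearance next.

Run:
```python
from h import *
c=eyes.get_calibration('scene')
for u in ((187,103),(197,106),(207,104),(222,102),(232,98)): print(u,onz(c,[u],0)[0].round(3))
c=eyes.get_calibration('wrist')
for u in ((415,262),(440,251),(462,268)):print(u,onz(c,[u],0)[0].round(3),onz(c,[u],.08)[0].round(3))
c=eyes.get_calibration('wrist')
print('tin top',onz(c,[(247,165)],.072).round(3), 'jarS',onz(c,[(175,242)],.056).round(3))
```

```text
(187, 103) [0.671 0.457 0.   ]
(197, 106) [0.681 0.42  0.   ]
(207, 104) [0.709 0.403 0.   ]
(222, 102) [0.748 0.374 0.   ]
(232, 98) [0.785 0.364 0.   ]
(415, 262) [0.689 0.411 0.   ] [0.645 0.37  0.08 ]
(440, 251) [0.673 0.443 0.   ] [0.633 0.395 0.08 ]
(462, 268) [0.699 0.477 0.   ] [0.653 0.423 0.08 ]
tin top [[0.542 0.192 0.072]] jarS [[0.633 0.11  0.056]]
```

Request:
move_arm --steps '[[-1, [-8.4, 8.7, 6], [0, 0, 0]], [-1, [-8.4, 8.7, 8], [0, 0, 0]], [-1, [-8.4, 8.7, 10], [0, 0, 0]], [-1, [-8.4, 8.7, 14], [0, 0, 0]], [-1, [-8.4, 8.7, 18], [0, 0, 0]], [-1, [-8.4, 8.7, 21.1], [0, 0, 0]], [-1, [-8.4, 8.7, 21.1], [0, 0, 0]], [1, [-8.4, 8.7, 21.1], [0, 0, 0]], [1, [-8.4, 8.7, 21.1], [0, 0, 0]], [1, [-8.4, 8.7, 21.1], [0, 0, 0]], [1, [-8.4, 8.7, 21.1], [0, 0, 0]], [1, [-8.4, 8.7, 21.1], [0, 0, 0]]]'

```text
t: 2.95
tool_pos: [0.6343, 0.2877, 0.0399]
eef_rot: [-0.0, 1.0, 0.0, 0.0]
contact_force: [-0.1, -0.8, -0.3]
opening: 0.0478
grip_force: 0.0
```

Run:
```python
from h import *
cv2.imwrite('pics/w2.png',eyes.grab_frame('wrist'));s=env.sense();print(s['opening'],s['grip_force'],s['tool_pos'],s['t'])
```

```text
0.043565265704010946 0.0 [0.634149   0.28768684 0.03973055] 3.0
```

View pics/w2.png

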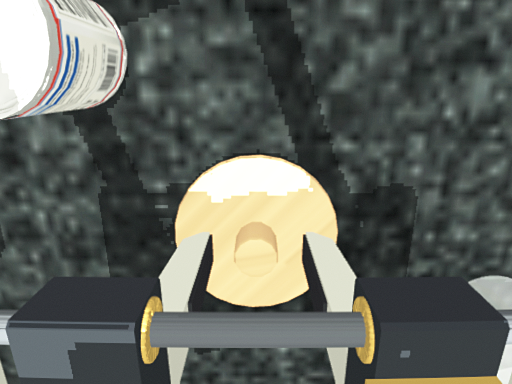

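The lid's knob at (256,250) lies centred between the closing fingers. I'll lower 2 mm, finish closing and lift.

Request:
move_arm --steps '[[1, [0, 0, 0.2], [0, 0, 0]], [1, [0, 0, 0.2], [0, 0, 0]], [1, [0, 0, 0.2], [0, 0, 0]], [1, [0, 0, 0.2], [0, 0, 0]], [1, [0, 0, 0.2], [0, 0, 0]], [1, [0, 0, -2], [0, 0, 0]], [1, [0, 0, -6], [0, 0, 0]], [1, [0, 0, -10], [0, 0, 0]], [1, [0, 0, -10], [0, 0, 0]]]'

```text
t: 4.12
tool_pos: [0.6375, 0.289, 0.1472]
eef_rot: [-0.0, 1.0, 0.002, 0.005]
contact_force: [0.6, -0.0, -1.0]
opening: 0.0209
grip_force: 30.0
```

Run:
```python
from h import *
wrist('w3');s=env.sense();print(s['opening'],s['grip_force'],s['tool_pos'],s['t'])
c=eyes.get_calibration('wrist');ct=comp(tan(cv2.imread('pics/w3.png')),(256,235))
z=s['tool_pos'][2]-.0378+.012
a=arc(c,ct,z,.045,True);print('held lid - tcp',a[0]-s['tool_pos'][:2],a[1:])
```

```text
jar small (np.int64(-19), np.int64(194)) [0.6397 0.1175] r 0.0199 e 0.0045 edge
lid large none (np.int64(256), np.int64(180))
0.020972821619323262 29.99987776391208 [0.63608152 0.28851535 0.1440275 ] 4.175
held lid - tcp [-0.00087091 -0.00012733] (np.float64(0.046122262150928794), np.float64(0.0003159014269038535))
```

View pics/w3.png

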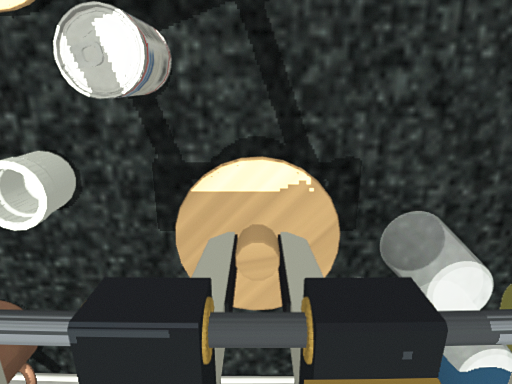

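The lid is held level at about (258,230), centred on the tool. I'll stop short of jar large to measure it from a close wrist view.

Request:
move_arm --steps '[[1, [4, 0, -5], [0, 0, 0]], [1, [8, -0.3, -5], [0, 0, 0]], [1, [10, -0.3, -5], [0, 0, 0]], [1, [10, -0.3, -5], [0, 0, 0]], [1, [10, -0.3, -5], [0, 0, 0]]]'

```text
t: 4.8
tool_pos: [0.5344, 0.2846, 0.1892]
eef_rot: [-0.0, 1.0, -0.0, -0.0]
contact_force: [0.3, -0.2, -1.3]
opening: 0.0207
grip_force: 30.0
```

Run:
```python
from h import *
wrist('w4');s=env.sense();print(s['opening'],s['tool_pos'],s['t'],s['eef_rot'])
c=eyes.get_calibration('wrist');ct=comp(tan(cv2.imread('pics/w4.png')),(256,235))
a=arc(c,ct,s['tool_pos'][2]-.0378+.012,.045,True);print('held lid - tcp',a[0]-s['tool_pos'][:2],a[1:])
```

```text
jar small (np.int64(44), np.int64(283)) [0.6352 0.1015] r 0.0257 e 0.0011 
jar large (np.int64(203), np.int64(76)) [0.4474 0.2826] r 0.0438 e 0.0003 
lid large (np.int64(261), np.int64(265)) [0.5607 0.2842] r 0.0855 e 0.0053 
lid largest fail (np.int64(49), np.int64(80))
0.02121439945900551 [0.53462501 0.28452557 0.18919396] 4.85 [ 4.21142995e-05  9.99999971e-01 -1.79772697e-04 -1.54244639e-04]
held lid - tcp [-0.00080985 -0.00012228] (np.float64(0.04605373915262578), np.float64(0.0003009137317932226))h.py:18: RuntimeWarning: Mean of empty slice.
  m=P.mean(0)
  ret = um.true_divide(
```

Request:
move_arm --steps '[[1, [4, -0.1, 0], [0, 0, 0]], [1, [8.75, -0.15, 0], [0, 0, 0]], [1, [8.75, -0.15, 3], [0, 0, 0]], [1, [8.75, -0.15, 6], [0, 0, 0]], [1, [8.75, -0.15, 7.5], [0, 0, 0]], [1, [8.75, -0.15, 8], [0, 0, 0]], [1, [8.75, -0.15, 8.5], [0, 0, 0]], [1, [8.75, -0.15, 9], [0, 0, 0]], [1, [8.75, -0.15, 9.4], [0, 0, 0]], [1, [8.75, -0.15, 9.4], [0, 0, 0]]]'

```text
t: 6.1
tool_pos: [0.4468, 0.2832, 0.0956]
eef_rot: [-0.0, 1.0, 0.0, 0.0]
contact_force: [0.7, -0.3, -2.2]
opening: 0.0209
grip_force: 30.0
```

Run:
```python
from h import *
s=env.sense();print(s['opening'],s['tool_pos'],s['contact_force'],s['wrist_torque'],s['eef_rot'])
```

```text
0.020873126875189444 [0.44676771 0.2832261  0.09564686] [ 0.73052901 -0.26229254 -2.16758003] [-0.00494344 -0.11840581 -0.0015066 ] [-1.04448820e-04  9.99999980e-01  5.24040543e-06  1.68214601e-04]
```

Request:
move_arm --steps '[[1, [0, 0, 0.2], [0, 0, 0]], [1, [0, 0, 0.25], [0, 0, 0]], [-0.2, [0, 0, 0.25], [0, 0, 0]], [-0.2, [0, 0, 0.2], [0, 0, 0]], [-0.2, [0, 0, 0.2], [0, 0, 0]], [-0.2, [0, 0, 0], [0, 0, 0]], [-0.2, [0, 0, -2], [0, 0, 0]], [-0.2, [0, 0, -6], [0, 0, 0]], [-0.2, [0, 0, -10], [0, 0, 0]], [-0.2, [-3, -5, -15], [0, 0, 0]], [-0.2, [-6, -10, -15], [0, 0, 0]], [-0.2, [-9, -14, -15], [0, 0, 0]]]'

```text
t: 7.6
tool_pos: [0.5381, 0.1419, 0.2477]
eef_rot: [-0.0, 1.0, 0.0, 0.002]
contact_force: [0.5, 0.9, -0.3]
opening: 0.0561
grip_force: 0.0
```

```bash
cat > look.py <<'E'
from h import *
import sys
wrist(sys.argv[1]);s=env.sense();print(s['opening'],s['tool_pos'].round(4),s['t'],s['contact_force'].round(1))
E
python3 look.py w5 2>/dev/null
```

```text
jar small (np.int64(199), np.int64(252)) [0.6828 0.0353] r 0.0175 e 0.005 
jar large fail (np.int64(367), np.int64(73))
lid large none (np.int64(377), np.int64(237))
lid largest (np.int64(213), np.int64(75)) [0.4478 0.0946] r 0.0539 e 0.0004 
lid medium (np.int64(46), np.int64(86)) [ 0.4575 -0.0891] r 0.0365 e 0.0004 
lid small (np.int64(63), np.int64(237)) [ 0.6373 -0.0987] r 0.0276 e 0.0005 
0.05580815024781418 [0.5409 0.1361 0.2468] 7.65 [-1.8 -3.8 -1.4]
```

View pics/w5.png

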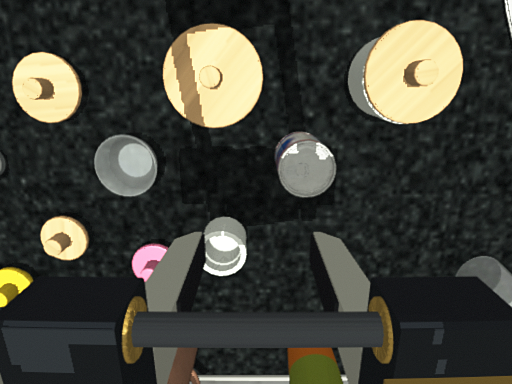

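Jar large now wears its lid flat, at (413,72). Next is lid B (largest) at (212,75).

Request:
move_arm --steps '[[-0.2, [5, -2.5, 2], [0, 0, 0]], [-0.2, [9, -4.8, 5], [0, 0, 0]], [-0.2, [9, -4.8, 10], [0, 0, 0]], [-0.2, [9, -4.8, 13], [0, 0, 0]], [-0.2, [9, -4.8, 13], [0, 0, 0]], [-0.2, [9, -4.8, 13], [0, 0, 0]]]'

```text
t: 8.4
tool_pos: [0.4475, 0.0954, 0.1171]
eef_rot: [-0.0, 1.0, 0.0, 0.001]
contact_force: [0.3, 0.4, -0.4]
opening: 0.0557
grip_force: 0.0
```

```bash
python3 look.py w6 2>/dev/null
```

```text
lid largest (np.int64(258), np.int64(196)) [0.4485 0.0946] r 0.054 e 0.0003 
lid medium (np.int64(27), np.int64(208)) [ 0.4647 -0.0899] r 0.0256 e 0.0073 edge
0.05578463483627042 [0.4479 0.0955 0.1175] 8.45 [-0.1  0.3  1.1]
```

Request:
move_arm --steps '[[-0.2, [0, -0.1, 4], [0, 0, 0]], [-0.2, [0, -0.1, 7], [0, 0, 0]], [-0.2, [0, -0.1, 7.9], [0, 0, 0]], [-0.2, [0, -0.1, 7.9], [0, 0, 0]], [1, [0, -0.1, 7.9], [0, 0, 0]], [1, [0, -0.1, 7.9], [0, 0, 0]], [1, [0, -0.1, 7.9], [0, 0, 0]], [1, [0, -0.1, 7.9], [0, 0, 0]], [1, [0, -0.1, 7.9], [0, 0, 0]], [1, [0, -0.1, 7.9], [0, 0, 0]], [1, [0, -0.1, 7.9], [0, 0, 0]]]'

```text
t: 9.82
tool_pos: [0.4469, 0.0943, 0.037]
eef_rot: [-0.0, 1.0, 0.0, 0.0]
contact_force: [-1.4, -0.4, 5.5]
opening: 0.0208
grip_force: 30.0
```

Request:
move_arm --steps '[[1, [0, 0, -3], [0, 0, 0]], [1, [0, 0, -8], [0, 0, 0]], [1, [0, 0, -13], [0, 0, 0]], [1, [-2, -5, -16], [0, 0, 0]], [1, [-4, -11, -16], [0, 0, 0]], [1, [-6, -17, -16], [0, 0, 0]], [1, [-8, -23, -16], [0, 0, 0]], [1, [-9, -29, -16], [0, 0, 0]], [1, [-9, -35, -16], [0, 0, 0]], [1, [-9, -38, -16], [0, 0, 0]], [1, [-9, -38, -16], [0, 0, 0]], [1, [-9, -38, -16], [0, 0, 0]]]'

```text
t: 11.32
tool_pos: [0.5365, -0.285, 0.1959]
eef_rot: [-0.0, 1.0, 0.001, -0.0]
contact_force: [-0.3, 0.6, -1.6]
opening: 0.0207
grip_force: 30.0
```

```bash
cat > held.py <<'E'
from h import *
import sys
n,r,zg=sys.argv[1],float(sys.argv[2]),float(sys.argv[3])
wrist(n);s=env.sense();print(s['opening'],s['tool_pos'].round(4),s['t'],s['contact_force'].round(1))
c=eyes.get_calibration('wrist');ct=comp(tan(cv2.imread(f'pics/{n}.png')),(256,235))
a=arc(c,ct,s['tool_pos'][2]-zg+.012,r,True);print('held lid - tcp',a[0]-s['tool_pos'][:2],a[1:])
E
python3 held.py w7 .053 .037 2>/dev/null
```

```text
jar medium fail (np.int64(227), np.int64(282))
jar largest (np.int64(191), np.int64(67)) [ 0.444  -0.2867] r 0.0527 e 0.0011 edge
lid medium (np.int64(471), np.int64(90)) [ 0.4571 -0.0831] r 0.0365 e 0.0003 
lid small (np.int64(433), np.int64(260)) [ 0.6374 -0.093 ] r 0.0281 e 0.0004 
0.0209867054503724 [ 0.5367 -0.2846  0.1961] 11.375 [-0.6  0.1 -1. ]
held lid - tcp [ 1.85744972e-03 -3.03678139e-06] (np.float64(0.054132800205383254), np.float64(0.004575997461659987))
```

View pics/w7.png

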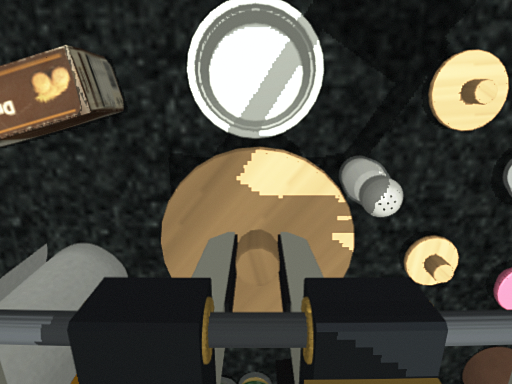

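The wrist view shows the open jar largest at (255,67), the held lid at (258,230), and the shaker clear at (372,187). I'll place it.

Request:
move_arm --steps '[[1, [5, -0.1, 0], [0, 0, 0]], [1, [9.45, -0.2, 0], [0, 0, 0]], [1, [9.45, -0.2, 3], [0, 0, 0]], [1, [9.45, -0.2, 6], [0, 0, 0]], [1, [9.45, -0.2, 7.7], [0, 0, 0]], [1, [9.45, -0.2, 8.2], [0, 0, 0]], [1, [9.45, -0.2, 8.7], [0, 0, 0]], [1, [9.45, -0.2, 9.2], [0, 0, 0]], [1, [9.45, -0.2, 9.6], [0, 0, 0]], [1, [9.45, -0.2, 9.6], [0, 0, 0]], [1, [9.45, -0.2, 9.6], [0, 0, 0]]]'

```text
t: 12.75
tool_pos: [0.4423, -0.2879, 0.1009]
eef_rot: [-0.0, 1.0, -0.0, 0.0]
contact_force: [-0.6, 0.3, -1.3]
opening: 0.021
grip_force: 30.0
```

Request:
move_arm --steps '[[1, [0, 0, 0.2], [0, 0, 0]], [1, [0, 0, 0.25], [0, 0, 0]], [-0.2, [0, 0, 0.25], [0, 0, 0]], [-0.2, [0, 0, 0.2], [0, 0, 0]], [-0.2, [0, 0, 0.2], [0, 0, 0]], [-0.2, [0, 0, 0], [0, 0, 0]], [-0.2, [0, 0, -5], [0, 0, 0]], [-0.2, [-1.4, 3, -10], [0, 0, 0]], [-0.2, [-1.4, 9, -10], [0, 0, 0]], [-0.2, [-1.4, 15, -10], [0, 0, 0]], [-0.2, [-1.4, 20.2, -6], [0, 0, 0]], [-0.2, [-1.4, 20.2, -3], [0, 0, 0]]]'

```text
t: 14.25
tool_pos: [0.4563, -0.0828, 0.1301]
eef_rot: [-0.002, 1.0, 0.0, 0.001]
contact_force: [0.1, -0.6, 0.7]
opening: 0.0555
grip_force: 0.0
```

```bash
python3 look.py w8 2>/dev/null; python3 -c "
from h import *
cv2.imwrite('pics/s8.png',eyes.grab_frame('scene'))"
```

```text
lid largest none (np.int64(479), np.int64(181))
lid medium (np.int64(254), np.int64(192)) [ 0.4584 -0.0863] r 0.0373 e 0.0003 
lid small fail (np.int64(244), np.int64(368))
0.05596178500580119 [ 0.4536 -0.083   0.1254] 14.3 [-2.4 -0.1 -3.5]
```

View pics/s8.png

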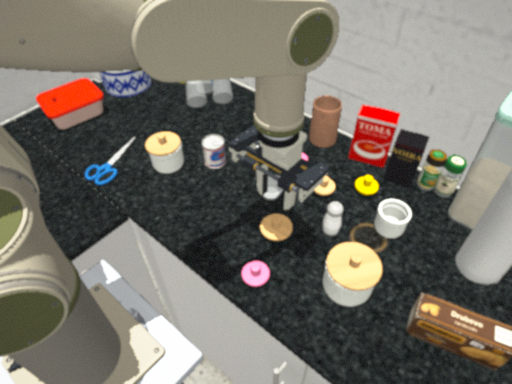

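Jars large (164,145) and largest (352,265) are both closed flat, and the shaker and tin stand. Next is lid C (medium) at (276,227), under the gripper.

Request:
move_arm --steps '[[-0.2, [0, -0.1, 3], [0, 0, 0]], [-0.2, [0, -0.1, 5], [0, 0, 0]], [-0.2, [0, -0.1, 5], [0, 0, 0]], [-0.2, [0, -0.1, 5], [0, 0, 0]]]'

```text
t: 14.85
tool_pos: [0.4572, -0.0875, 0.0823]
eef_rot: [0.0, 1.0, -0.0, 0.001]
contact_force: [-0.9, -0.1, 0.1]
opening: 0.0557
grip_force: 0.0
```

```bash
python3 look.py w9 2>/dev/null
```

```text
lid medium (np.int64(261), np.int64(212)) [ 0.4583 -0.0863] r 0.0376 e 0.0003 
0.055923136314246474 [ 0.4573 -0.0874  0.0824] 14.9 [ 0.3 -0.4  0.5]
```

Request:
move_arm --steps '[[-0.2, [0, 0.1, 3], [0, 0, 0]], [-0.2, [0, 0.1, 4.4], [0, 0, 0]], [-0.2, [0, 0.1, 4.4], [0, 0, 0]], [1, [0, 0.1, 4.4], [0, 0, 0]], [1, [0, 0.1, 4.4], [0, 0, 0]], [1, [0, 0.1, 4.4], [0, 0, 0]], [1, [0, 0.1, 4.4], [0, 0, 0]], [1, [0, 0.1, 4.4], [0, 0, 0]], [1, [0, 0.1, 4.4], [0, 0, 0]], [1, [0, 0.1, 4.4], [0, 0, 0]]]'

```text
t: 16.15
tool_pos: [0.4563, -0.0858, 0.0368]
eef_rot: [-0.0, 1.0, -0.0, 0.0]
contact_force: [-1.6, 0.7, 4.3]
opening: 0.0209
grip_force: 30.0
```

Run:
```python
from h import *
c=eyes.get_calibration('wrist')
# clearances near jar medium: paper towel base, box, jars in side/scene view
c=eyes.get_calibration('scene')
for u in ((458,265),(470,280),(487,283),(510,270),(395,183),(427,188),(450,220),(465,222)): print(u,onz(c,[u],0)[0].round(3))
```

```text
(458, 265) [ 0.639 -0.447  0.   ]
(470, 280) [ 0.619 -0.481  0.   ]
(487, 283) [ 0.635 -0.511  0.   ]
(510, 270) [ 0.699 -0.54   0.   ]
(395, 183) [ 0.775 -0.225  0.   ]
(427, 188) [ 0.813 -0.297  0.   ]
(450, 220) [ 0.749 -0.384  0.   ]
(465, 222) [ 0.766 -0.414  0.   ]
```

Request:
move_arm --steps '[[1, [0, 0, -4], [0, 0, 0]], [1, [0, 0, -10], [0, 0, 0]], [1, [0, 0, -16], [0, 0, 0]], [1, [-5, -2, -18], [0, 0, 0]], [1, [-10, -4, -18], [0, 0, 0]], [1, [-14.5, -4.5, -18], [0, 0, 0]], [1, [-14.5, -4.5, -18], [0, 0, 0]], [1, [-14.5, -4.5, -18], [0, 0, 0]]]'

```text
t: 17.15
tool_pos: [0.6006, -0.1306, 0.2157]
eef_rot: [-0.0, 1.0, 0.0, -0.001]
contact_force: [0.7, 0.8, -0.6]
opening: 0.021
grip_force: 30.0
```

```bash
python3 held.py w10 .037 .0368 2>/dev/null
```

```text
jar small (np.int64(468), np.int64(210)) [0.6371 0.0967] r 0.0244 e 0.0022 edge
jar medium (np.int64(67), np.int64(212)) [ 0.6357 -0.2809] r 0.0355 e 0.0004 
lid medium none (np.int64(306), np.int64(17))
lid small (np.int64(290), np.int64(199)) [ 0.6345 -0.1188] r 0.292 e 0.0085 
0.0209980000796256 [ 0.6005 -0.1306  0.2164] 17.2 [-0.6  0.3 -1. ]
held lid - tcp [0.00029681 0.00299071] (np.float64(0.040825780707221565), np.float64(0.0023667806310015958))
```

View pics/w10.png

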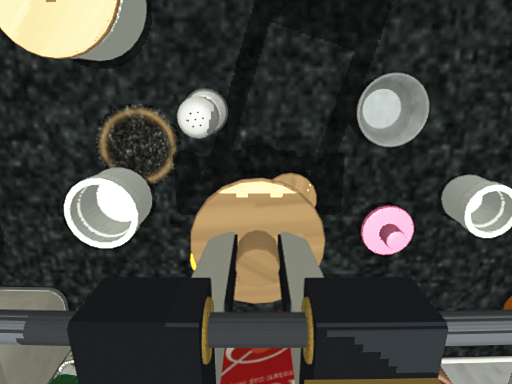

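The view shows jar medium open at (105,205), the lid held centred at (258,240), and the shaker at (202,113) off the path.

Request:
move_arm --steps '[[1, [-2, -5, 0], [0, 0, 0]], [1, [-3.35, -10, 0], [0, 0, 0]], [1, [-3.35, -15.05, 2], [0, 0, 0]], [1, [-3.35, -15.05, 6], [0, 0, 0]], [1, [-3.35, -15.05, 9], [0, 0, 0]], [1, [-3.35, -15.05, 10.5], [0, 0, 0]], [1, [-3.35, -15.05, 11.3], [0, 0, 0]], [1, [-3.35, -15.05, 11.8], [0, 0, 0]], [1, [-3.35, -15.05, 12.3], [0, 0, 0]], [1, [-3.35, -15.05, 12.8], [0, 0, 0]], [1, [-3.35, -15.05, 12.8], [0, 0, 0]], [1, [-3.35, -15.05, 12.8], [0, 0, 0]]]'

```text
t: 18.7
tool_pos: [0.6348, -0.2813, 0.0888]
eef_rot: [-0.0, 1.0, -0.0, 0.0]
contact_force: [1.0, -0.1, 0.1]
opening: 0.0211
grip_force: 30.0
```

Request:
move_arm --steps '[[1, [0, 0, 0.2], [0, 0, 0]], [1, [0, 0, 0.25], [0, 0, 0]], [-0.2, [0, 0, 0.25], [0, 0, 0]], [-0.2, [0, 0, 0.2], [0, 0, 0]], [-0.2, [0, 0, 0.2], [0, 0, 0]], [-0.2, [0, 0, 0], [0, 0, 0]], [-0.2, [0, 0, -5], [0, 0, 0]], [-0.2, [0, 3, -9], [0, 0, 0]], [-0.2, [0, 9, -9], [0, 0, 0]], [-0.2, [0, 15, -7], [0, 0, 0]], [-0.2, [0, 18.6, -4], [0, 0, 0]], [-0.2, [0, 18.6, -2], [0, 0, 0]]]'

```text
t: 20.2
tool_pos: [0.6341, -0.0922, 0.1073]
eef_rot: [-0.002, 1.0, 0.0, -0.001]
contact_force: [-0.6, 0.1, 1.1]
opening: 0.0557
grip_force: 0.0
```

Request:
move_arm --steps '[[-0.2, [0, 0, 2], [0, 0, 0]], [-0.2, [0, 0, 2], [0, 0, 0]], [-0.2, [0, 0, 2], [0, 0, 0]]]'

```text
t: 20.58
tool_pos: [0.6352, -0.0966, 0.0894]
eef_rot: [0.001, 1.0, -0.0, 0.001]
contact_force: [0.3, 0.6, 0.2]
opening: 0.0555
grip_force: 0.0
```

```bash
python3 look.py w11 2>/dev/null; python3 -c "
from h import *
cv2.imwrite('pics/s11.png',eyes.grab_frame('scene'))"
```

```text
lid small (np.int64(260), np.int64(208)) [ 0.6363 -0.096 ] r 0.0291 e 0.0002 
0.05555878518280975 [ 0.6355 -0.0965  0.0898] 20.625 [ 0.2  0.1 -0.3]
```

View pics/w11.png

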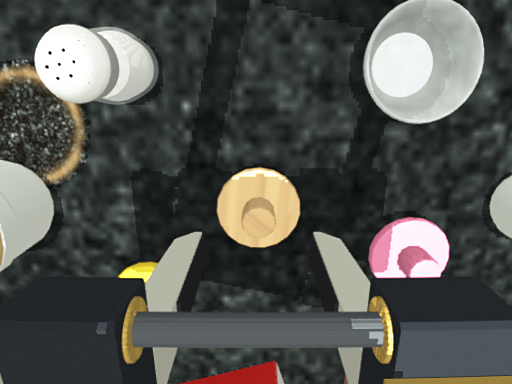

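The tan small lid at (258,207) is centred below the fingers. The pink and yellow look-alikes are off to the sides.

Request:
move_arm --steps '[[-0.2, [0, 0, 3], [0, 0, 0]], [-0.2, [0, 0, 5.1], [0, 0, 0]], [-0.2, [0, 0, 5.1], [0, 0, 0]], [1, [0, 0, 5.1], [0, 0, 0]], [1, [0, 0, 5.1], [0, 0, 0]], [1, [0, 0, 5.1], [0, 0, 0]], [1, [0, 0, 5.1], [0, 0, 0]], [1, [0, 0, 5.1], [0, 0, 0]], [1, [0, 0, 5.1], [0, 0, 0]], [1, [0, 0, 5.1], [0, 0, 0]]]'

```text
t: 21.92
tool_pos: [0.635, -0.0953, 0.0381]
eef_rot: [-0.0, 1.0, -0.0, 0.0]
contact_force: [-0.7, 0.6, 4.9]
opening: 0.021
grip_force: 30.0
```

Request:
move_arm --steps '[[1, [0, 0, -4], [0, 0, 0]], [1, [0, 0, -10], [0, 0, 0]], [1, [1, 1, -16], [0, 0, 0]], [1, [3.5, 5, -16], [0, 0, 0]], [1, [3.5, 6.5, -16], [0, 0, 0]], [1, [3.5, 6.5, -16], [0, 0, 0]], [1, [3.5, 6.5, -16], [0, 0, 0]]]'

```text
t: 22.8
tool_pos: [0.5997, -0.0309, 0.1967]
eef_rot: [-0.0, 1.0, -0.0, -0.001]
contact_force: [-0.0, -0.4, -0.4]
opening: 0.0211
grip_force: 30.0
```

```bash
python3 held.py w12 .029 .0381 2>/dev/null
```

```text
jar small (np.int64(375), np.int64(218)) [0.6356 0.1022] r 0.0279 e 0.0003 
lid medium none (np.int64(196), np.int64(13))
lid small none (np.int64(194), np.int64(205))
0.020758130021441196 [ 0.5997 -0.0311  0.1967] 22.85 [-0.8 -1.4 -0.5]
```

View pics/w12.png

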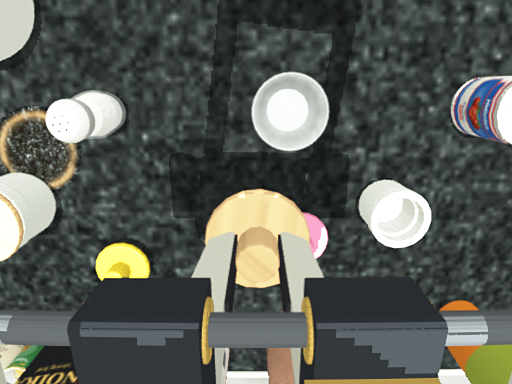

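Jar small is open at (398,215) and the small lid is held centred. I'll place it.

Request:
move_arm --steps '[[1, [-2, 5, 0], [0, 0, 0]], [1, [-3.5, 10, 0], [0, 0, 0]], [1, [-3.5, 13.35, 2], [0, 0, 0]], [1, [-3.5, 13.35, 6], [0, 0, 0]], [1, [-3.5, 13.35, 8.5], [0, 0, 0]], [1, [-3.5, 13.35, 9.3], [0, 0, 0]], [1, [-3.5, 13.35, 9.8], [0, 0, 0]], [1, [-3.5, 13.35, 10.3], [0, 0, 0]], [1, [-3.5, 13.35, 10.8], [0, 0, 0]], [1, [-3.5, 13.35, 11.3], [0, 0, 0]], [1, [-3.5, 13.35, 11.3], [0, 0, 0]], [1, [-3.5, 13.35, 11.3], [0, 0, 0]]]'

```text
t: 24.35
tool_pos: [0.6347, 0.1033, 0.0848]
eef_rot: [-0.0, 1.0, 0.0, 0.0]
contact_force: [0.2, 0.2, -0.6]
opening: 0.0209
grip_force: 30.0
```

Request:
move_arm --steps '[[1, [0, 0, 0.2], [0, 0, 0]], [1, [0, 0, 0.3], [0, 0, 0]], [-0.2, [0, 0, 0.3], [0, 0, 0]], [-0.2, [0, 0, 0.2], [0, 0, 0]], [-0.2, [0, 0, 0.2], [0, 0, 0]], [-0.2, [0, 0, 0], [0, 0, 0]], [-0.2, [0, 0, -5], [0, 0, 0]], [-0.2, [3, 0, -11], [0, 0, 0]], [-0.2, [8, 0, -17], [0, 0, 0]], [-0.2, [13, 0, -22], [0, 0, 0]], [-0.2, [18, 0, -24], [0, 0, 0]], [-0.2, [18, 0, -24], [0, 0, 0]]]'

```text
t: 25.85
tool_pos: [0.4536, 0.1035, 0.3284]
eef_rot: [-0.0, 1.0, 0.0, 0.003]
contact_force: [0.1, -0.3, -0.4]
opening: 0.0559
grip_force: 0.0
```

Run:
```python
from h import *
for n in('scene','wrist','side'): cv2.imwrite(f'pics/{n}F.png',eyes.grab_frame(n))
a=cv2.imread('pics/sideF.png')[120:330,130:400];cv2.imwrite('pics/sideFc.png',cv2.resize(a,None,fx=2.8,fy=2.8))
```

```text
(no output)
```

View pics/sideFc.png

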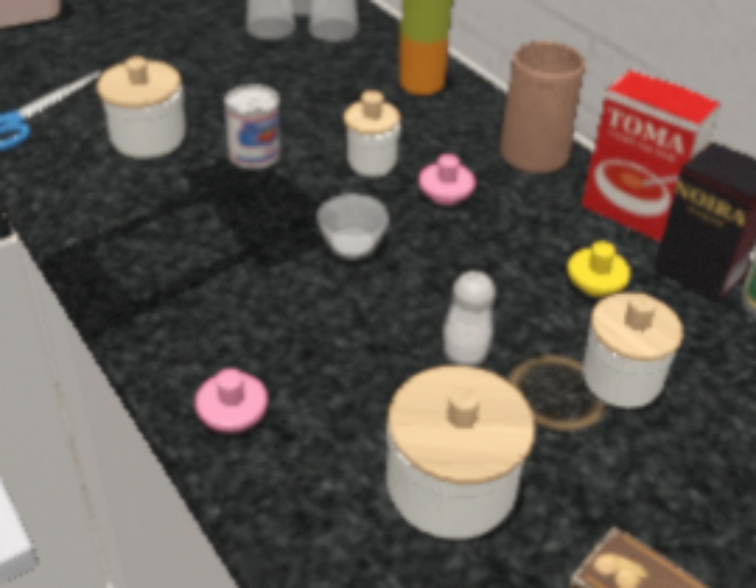

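All four jars wear flat lids: large at (140,85), small at (372,118), medium at (636,328) and largest at (460,425). The tin and shaker stand. I'll check the seated heights in numbers, using the fact that a disc at rim height should project to its own radius and to the jar's position.

```bash
python3 - <<'E' 2>/dev/null
from h import *
for n in('scene','side'):
    c=eyes.get_calibration(n);im=cv2.imread(f'pics/{n}F.png')
    for k,p in JAR.items():
        h=JR[k][1];ct=comp(tan(im),tuple(proj(c,[*p,h+.009])[0].astype(int)))
        try:a=arc(c,ct,h,LR[k],True);print(n,k,a[0].round(4),np.array(p),'r',round(a[1],4),LR[k],round(a[2],4))
        except Exception as e:print(n,k,'fail')
E
```

```text
scene small [0.6335 0.1083] [0.6347 0.103 ] r 0.0278 0.029 0.001
scene medium [ 0.6365 -0.2795] [ 0.634  -0.2803] r 0.0389 0.037 0.0008
scene large [0.4445 0.288 ] [0.4455 0.2845] r 0.0458 0.045 0.001
scene largest [ 0.4436 -0.2867] [ 0.4412 -0.286 ] r 0.0538 0.053 0.0007
side small [0.6361 0.1101] [0.6347 0.103 ] r 0.0303 0.029 0.001
side medium [ 0.6379 -0.2788] [ 0.634  -0.2803] r 0.0369 0.037 0.0007
side large [0.4439 0.2899] [0.4455 0.2845] r 0.0434 0.045 0.0015
side largest [ 0.4442 -0.2856] [ 0.4412 -0.286 ] r 0.0523 0.053 0.0006
```

The small lid reads about 6 mm off in y, so I'll check it from above with the wrist camera.

Request:
move_arm --steps '[[-0.2, [-4, 3, 3], [0, 0, 0]], [-0.2, [-9, 3, 6], [0, 0, 0]], [-0.2, [-9, 3, 8], [0, 0, 0]], [-0.2, [-9, 3, 8], [0, 0, 0]], [-0.2, [-9, 3, 8], [0, 0, 0]]]'

```text
t: 26.62
tool_pos: [0.5447, 0.1332, 0.246]
eef_rot: [-0.0, 1.0, 0.0, 0.001]
contact_force: [0.2, -0.2, 1.1]
opening: 0.0559
grip_force: 0.0
```

Run:
```python
from h import *
c=eyes.get_calibration('wrist');im=eyes.grab_frame('wrist');cv2.imwrite('pics/wF.png',im)
for k in('small','large'):
    p=JAR[k];h=JR[k][1];u=proj(c,[*p,h+.009])[0].astype(int);ct=comp(tan(im),tuple(u))
    P=onz(c,ct,h+.009)[:,:2];print(k,u,[v.round(4) if hasattr(v,'round') else v for v in fitc(P,LR[k])],fitc(P)[1])
    try:print(arc(c,ct,h,LR[k],True))
    except Exception:pass
```

```text
small [228 252] [array([0.6336, 0.104 ]), 0.029, np.float64(0.0008)] 0.028951673361567534
(array([0.6368409 , 0.10317435]), np.float64(0.028349414923671785), np.float64(0.00031491588754712973))
large [426  66] [array([0.4446, 0.2827]), 0.045, np.float64(0.0004)] 0.04483483055170925
(array([0.44408171, 0.28540344]), np.float64(0.04513252299119363), np.float64(0.00031491705769172174))
```

View pics/wF.png

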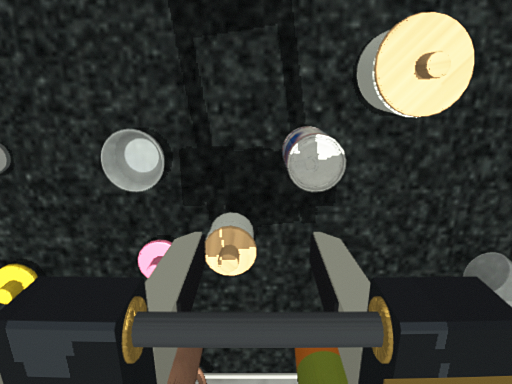

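From above, the small lid at (230,252) fits (0.634, 0.104) with radius 29.0 mm at seated height, so it is concentric and home. The large lid at (424,65) also fits, with radius 44.8 mm. The 6 mm offset was only shading in the scene mask. I'll hand in.

```bash
python3 -c "
from h import *
print(env.job_done())"
```

```text
the job is handed in; nothing more can be done
None
```

All four jars are closed with the wooden lids of their sizes, sitting flat and in place as far as the final camera views show. The tin and salt shaker were not knocked over, and I handed the job in at about 27 s.

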